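# Run the tracing stylus along the sprung cam template

## Task

Take the T-handled stylus out of its foam insert and run its pin (nothing but the pin) along the whole wavy edge of the aluminium template on the sloping gauge, the edge that faces down the slope, in one pass from the end farther from the robot to the nearer end. Hold the pin square to the sloping template, press it against the edge gently and without a break, so that the sprung template always stays pushed back a little yet never reaches its stop, and set the pin down and lift it off only beside the straight flats at the two ends. Then press the stylus fully home in its T-shaped cutout in the foam, let go, and leave the other things on the bench alone.

Things in the scene. Friction and masses are not known exactly. Their poses are not given: they have to be found in the camera images.
- stylus: Loose stylus, 0.09 kg, pin down in the foam. Aluminium handle, a T seen from above: bar 16 wide (y), x -26 to +18 mm, crosshead 28 wide, x +18 to +30 mm; z 0 to 44 mm. Steel pin 8 mm in diameter on the z axis, ball-ended, from z 0 down to -40 mm. Origin: pin axis at the handle's underside; z up, x to the crosshead. Grip the bar across its 16 mm over the origin, above the foam.
- tip (a point): End of the stylus's pin, 40 mm under the stylus's origin; axes as the stylus's.
- foam: Fixed grey foam block 110 x 90 mm (x, y) in a low plywood tray 122 x 102 mm; foam top at z 64 mm. Origin: centre of the underside, z up. T cutout fits the handle with 2.5 mm to spare all round, floor at z 50 mm; below it a 14 mm square pin hole at x = y = 0, down to z 6 mm. Stylus fully home: its origin at (0, 0, 50 mm) here, axes parallel, handle 30 mm proud.
- gauge: Fixed gauge: foot plate 150 x 200 mm (x, y) under a deck 140 mm deep, 216 mm wide, sloping at 28 degrees: low edge (-x, towards the robot and its left) 29 mm, high edge (+x) 95 mm above the bench. Origin: centre of the underside; x to the high side, y away from the robot. Aluminium rails 14 mm high stand beside the template (y = +-90 to +-104 mm) and behind it.
- profile (a point): On the aluminium template (164 mm wide, 14 mm thick, on the deck), at mid-thickness, middle of its -x edge, which is traced; moves with it. x up the slope, y to the far end, z square to the deck (28 degrees off vertical). Template z -7 to +7 mm, deck at z -9 mm, deck clear to x -70 mm. Edge: x = 0 for |y| 60 to 82 mm (flats), else x = 12 mm*sin(180deg*y/60mm)*cos(180deg*y/120mm)^2.
- far_flat (a point): Mid-thickness of the edge on the template's far end flat (y +71 mm from profile), where the pass starts; axes as profile's. Next comes a hollow 7.8 mm deep (deepest at y +20 mm); edge slopes at most 33 degrees.
- near_flat (a point): The same on the near end flat (y -71 mm from profile), where the pass ends. Before it is a lobe 7.8 mm proud (peak at y -20 mm).
- template (a joint): How far the template is pushed up the slope on its spring, m: 0 at rest, stop at 0.014. About 2 N to begin, then 0.3 N for each mm (3.5 N at 5 mm); springs back when let go.
- paper_roll (a point): Foot of a fixed upright white paper roll, about 90 mm across and 228 mm high, that stands between the work places: keep gripper and arm clear of it (pass on the robot's side).
- paste_tin: Bystander: flat round tin 57 mm across, 24 mm high; origin at the centre of its underside.
- mug: Bystander: white mug, 91 mm high, 82 mm across; origin at the centre of its underside.
Not all that is in view belongs to the job. Of the things that look like the stylus, the middle-sized one is meant.

How it is judged:
On the way, in this order (a step that is already met when the one before it is completed fails the run):
1. pin bears on the far end flat (62 to 82 mm from the middle), template pushed in at least 1.5 mm by the stylus, pin within 12 degrees of square to the template (y of tip in the frame of profile between 0.062 and 0.082 m and value of joint template above 0.0015 m and contact force between stylus and gauge above 0.2 N and angle between the z axis of tip and the z axis of profile, either way round below 0.21 rad), for 0.05 s.
2. pin bears in the hollow (14 to 28 mm to the far side of the middle), template pushed in at least 1.5 mm by the stylus, pin within 12 degrees of square to the template (y of tip in the frame of profile between 0.014 and 0.028 m and value of joint template above 0.0015 m and contact force between stylus and gauge above 0.2 N and angle between the z axis of tip and the z axis of profile, either way round below 0.21 rad), for 0.05 s.
3. pin bears on the lobe (14 to 28 mm to the near side of the middle), template pushed in at least 1.5 mm by the stylus, pin within 12 degrees of square to the template (y of tip in the frame of profile between -0.028 and -0.014 m and value of joint template above 0.0015 m and contact force between stylus and gauge above 0.2 N and angle between the z axis of tip and the z axis of profile, either way round below 0.21 rad), for 0.05 s.
4. pin bears on the near end flat (62 to 82 mm from the middle), template pushed in at least 1.5 mm by the stylus, pin within 12 degrees of square to the template (y of tip in the frame of profile between -0.082 and -0.062 m and value of joint template above 0.0015 m and contact force between stylus and gauge above 0.2 N and angle between the z axis of tip and the z axis of profile, either way round below 0.21 rad), for 0.05 s.
At the end, for the whole second after the job is handed in: The stylus stands upright (within 4 degrees), released and at rest, fully home in the foam's cutout: its origin within 4 mm of the pin hole's axis and not over 2.5 mm above its seat, turned with the T; the template is back at rest (under 1 mm) (horizontal distance between stylus and foam below 0.004 m and z of stylus in the frame of foam below 0.0525 m and angle between the x axis of stylus and the x axis of foam, either way round below 0.15 rad and angle between stylus's own z axis and vertical below 0.08 rad and linear speed of stylus below 0.02 m/s and value of joint template below 0.001 m); the robot touches nothing.
It fails at once if pin breaks contact on the way: it is at template height within 55 mm of the template's middle (measured along the edge) with the template pushed in less than 0.4 mm (y of tip in the frame of profile between -0.055 and 0.055 m and z of tip in the frame of profile between -0.03 and 0.007 m and x of tip in the frame of profile between -0.06 and 0.05 m and value of joint template below 0.0004 m).
It fails at once if template pushed to its stop (13 mm or more) (value of joint template above 0.013 m).
It fails at once if fingers push on the gauge or template with over 1.5 N (contact force between the fingers and gauge above 1.5 N).
It fails at once if the tin or mug is moved over 25 mm (distance of any of paste_tin, mug from where it was at the start of the episode above 0.025 m).
It also fails if it takes over 72 s, if anything falls off the work surface, if the arm or the gripper's body presses on something with over 40 N, if the wrist force passes 120 N, or if a joint passes its speed limit or range.

## Robot

A 6-joint arm with a two-finger parallel gripper is mounted at the origin on the work surface; the furniture and walls round the work are solid. World frame = base frame: x ahead of the robot, y to its left, z up, the work surface at z = 0. Lengths are in m, angles in rad, forces in N, time in s.
With the tool pointing down it reaches from about 0.375 to 0.925 m from the base axis. Payload 5.7 kg.
Tool frame: the origin (TCP) lies on the front face of the gripper's body, between the roots of the fingers; the fingertips stand 80 mm ahead of it and the grasp point (between the pads) lies 61 mm ahead of it; z points along the fingers, y is the line along which they close (so a half turn about z gives the same grasp; the last joint's range is limited). The gripper opens to 88 mm and grips with 3 to 60 N. Pads are 20 mm wide; open, the fingers measure 115 mm over their backs; the gripper's body (75 mm by 178 mm) begins 61 mm behind the grasp point.
Start: joints at [-1.244, 0.359, 1.51, -0, 1.272, -0.115], TCP at [0.257, -0.542, 0.303] pointing down, gripper open.
Joint ranges: [-2.97, 2.97], [-1.01, 2.36], [0.21, 2.38], [-0.96, 4.11], [0.2, 2.71], [-2.98, 2.98]. Speed limits (rad/s): [2.39, 2.39, 3.14, 3.14, 3.14, 3.14].

## Interface

Orientations are given as a unit quaternion [w, x, y, z].
In Python, from workcell import * gives the robot as it stands.
- The arm moves only by the shell command python3 -m pendant 'ROWS' [OPENING]. ROWS is JSON, a list of rows, each a list of 2 entries, a list of its own where there are three numbers: the shift along the world's x, y, z in mm, then the turn, a rotation vector about the world's x, y, z in degrees. A call has 1 to 20 rows; each row shifts and turns the commanded pose from where the row before left it; what a row does not reach is not made up. A row lasts 1/8 s, in which the tool goes at most 62.5 mm and 10.7 degrees, less where a joint would pass 70% of its speed; a pose out of reach is approached as far as the arm can. A call with a gripper value outside its range is refused whole. OPENING is the finger opening in mm, from 0 to 87.8, set as the call begins (- or left out, the last holds). The fingers move at their own pace and stop on an object; the grip force is fixed at half the most. Time passes only in rows, so rows that do not move let the fingers close. It gives the time, the measured TCP pose, the force, the opening and the grip force at its end, in the units of the state.
- get_state(): the state, without advancing time (a new reading comes with each control period).
- get_image(name): name is "scene" or "side" or "wrist"; returns a dict with "frame" (384x512x3 uint8, red, green, blue), "K" (3x3 intrinsics, pixels), "rvec" (rotation vector, rad) and "tvec" (3), from world to camera coordinates, as OpenCV has them; the wrist camera has in their place "T_tool_cam" (4x4, takes a point from camera to tool coordinates, whose origin is the TCP and whose axes are the flange's). Camera axes: x right, y down, z forward; pixel columns grow to the right and rows downward; lengths in m; the calibration is good to about 2 mm. A picture is of the moment at which its call begins: read the wrist's pose just before it. There is no depth.
- job_done(): hands the job in; it is judged then, once.
The state is a dict: "time_s": time; "joints": joint angles; "dq": joint speeds; "joint_efforts": joint torques, N m; "ee_pos": TCP position; "ee_rot": TCP orientation; "contact_force": force on the tool from outside, world axes, zero at the start; "ft_torque": the same for the moment, N m; "opening": finger opening in m; "finger_force": force on a finger pad.
Only numpy, scipy, OpenCV 4.12 (cv2) and the standard library are available. Lean on these libraries where they do the work, as an engineer would, in place of code of your own. Each camera call takes 0.05 s, during which the arm holds its last target. There are 200 camera calls.

## Working session

There is one attempt and no reset: what is moved stays moved. The work goes in short steps, Python scripts to look and compute and a shell command to move; the robot and the scene stay as the last step left them, time stands still between calls to the robot, and variables do not carry over. Pictures are saved under pics/ and viewed, at most 10 in all, crops included, and the job is handed in when it is done.

```bash
mkdir -p pics; ls; python3 - <<'E'
from workcell import *
import cv2,numpy as np
print(get_state())
for n in("scene","side"):
    d=get_image(n); cv2.imwrite(f"pics/{n}0.png",cv2.resize(d["frame"][:,:,::-1],(800,600),interpolation=cv2.INTER_CUBIC)); cv2.imwrite(f"{n}_raw.png",d["frame"][:,:,::-1])
    R=cv2.Rodrigues(d["rvec"])[0]; print(n,d["K"],-R.T@d["tvec"],R[2])
    np.savez(f"{n}.npz",**d)
d=get_image("wrist");print(d["K"],d["T_tool_cam"])
E
```

```text
pics
{'time_s': 0.0, 'joints': array([-1.24409702e+00,  3.59522485e-01,  1.51141568e+00, -9.34072624e-06,
        1.27248953e+00, -1.15074311e-01]), 'dq': array([ 9.98795408e-06, -5.95618447e-04, -2.16834675e-03, -5.16242976e-04,
        1.20050684e-03,  1.23633257e-03]), 'joint_efforts': array([-9.91301276e-04, -5.15383923e+01, -2.70723867e+01,  6.70678332e-02,
        3.52409680e-02, -1.51798886e-04]), 'ee_pos': array([ 0.25635756, -0.5418839 ,  0.30180542]), 'ee_rot': array([-9.11918415e-04,  9.75702825e-01,  2.19096225e-01, -1.01342044e-04]), 'contact_force': array([ 0.25250501, -0.17873996,  0.02342906]), 'ft_torque': array([-0.04613898,  0.02563882,  0.00414686]), 'finger_force': 0.0, 'opening': 0.08787199983901044}
scene [[381.90201989   0.         258.18109395]
 [  0.         381.90201989 191.60932352]
 [  0.           0.           1.        ]] [-0.45905515  0.4029709   1.29133496] [ 0.59096522 -0.2927256  -0.75171259]
side [[474.44639607   0.         251.84386485]
 [  0.         474.44639607 194.21280885]
 [  0.           0.           1.        ]] [ 0.24949288 -1.28288997  1.05397917] [ 0.14730989  0.76662924 -0.62496352]
[[290.13572689   0.         261.78503778]
 [  0.         290.13572689 194.76385678]
 [  0.           0.           1.        ]] [[ 6.26951157e-04 -9.56212437e-01 -2.92672824e-01  8.03208720e-02]
 [ 9.99999757e-01  6.88733318e-04 -1.08053629e-04  6.62349424e-04]
 [ 3.04895749e-04 -2.92672685e-01  9.56212637e-01 -8.14643012e-02]
 [ 0.00000000e+00  0.00000000e+00  0.00000000e+00  1.00000000e+00]]
```

View pics/scene0.png

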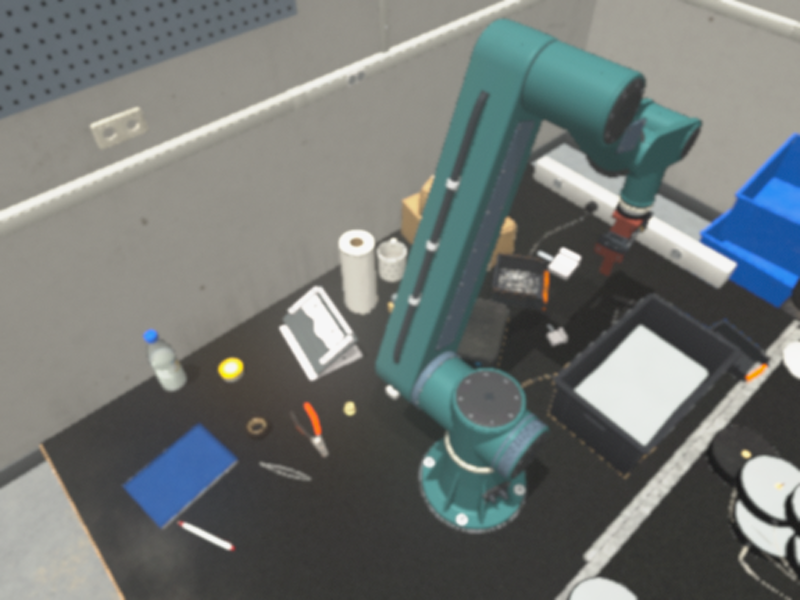

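View pics/side0.png

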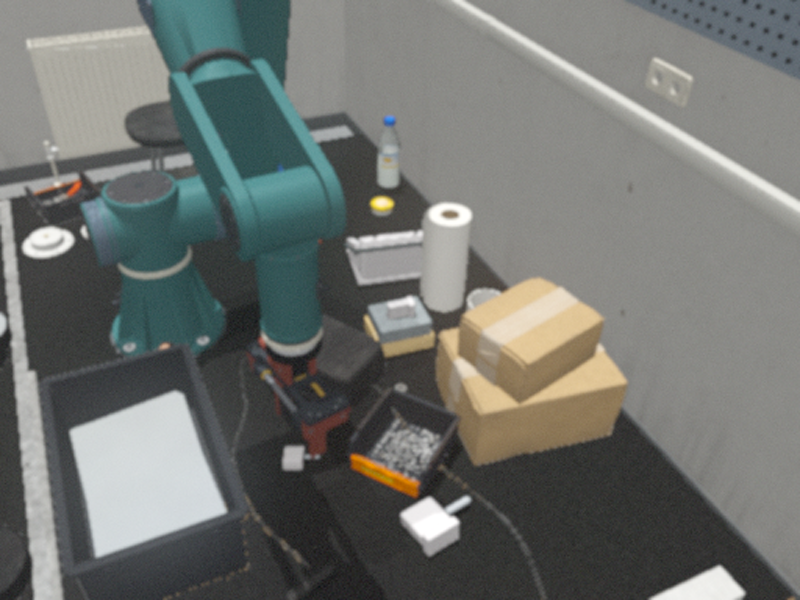

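Scene view: the gauge is at (320,332), the paper roll at (358,270) and the mug at (392,258). The foam is hidden there. Side view: the foam with the stylus is at (400,322), the gauge at (385,257) and the roll foot at (443,300). The two loose T's at (430,525) and (295,457) are decoys.

```bash
cat > h.py <<'E'
from workcell import *
import cv2,numpy as np
from scipy.spatial.transform import Rotation as Ro
def q2R(q): return Ro.from_quat([q[1],q[2],q[3],q[0]]).as_matrix()
def cam(n,live=True):
    s=get_state()
    d=get_image(n) if live else dict(np.load(f"{n}.npz"))
    if n=="wrist":
        T=np.eye(4);T[:3,:3]=q2R(s["ee_rot"]);T[:3,3]=s["ee_pos"];W=T@d["T_tool_cam"]
        Rc,c=W[:3,:3],W[:3,3]
    else:
        R=cv2.Rodrigues(d["rvec"])[0];Rc=R.T;c=-R.T@d["tvec"]
    return d["frame"],d["K"],Rc,c
def ray(K,Rc,uv):
    v=Rc@np.linalg.solve(K,[uv[0],uv[1],1.]);return v/np.linalg.norm(v)
def onz(C,uv,z):
    _,K,Rc,c=C;v=ray(K,Rc,uv);return c+v*(z-c[2])/v[2]
def proj(C,p):
    _,K,Rc,c=C;q=K@(Rc.T@(np.asarray(p)-c));return q[:2]/q[2]
E
python3 - <<'E'
from h import *
S=cam("side",0);C=cam("scene",0);f=.64
for n,c,uv,z in[("foam",S,(400,320),.064),("stylus top",S,(402,305),.094),("roll foot",S,(443,300),0),("roll top",S,(449,212),.228),("mug",S,(485,293),.091),
 ("g lowL",S,(360,282),.029),("g",S,(347,240),.09),("g sc low corner far",C,(282,328),.03),("g sc low near",C,(315,376),.03),("hi far",C,(318,290),.095),("hi near",C,(358,350),.095),("mug sc",C,(392,245),.091),("roll sc",C,(357,240),.228)]:
    print(n,onz(c,(uv[0]*f,uv[1]*f),z).round(3))
E
```

```text
foam [ 0.487 -0.125  0.064]
stylus top [ 0.492 -0.113  0.094]
roll foot [0.613 0.007 0.   ]
roll top [0.613 0.019 0.228]
mug [ 0.675 -0.094  0.091]
g lowL [0.428 0.063 0.029]
g [0.41  0.147 0.09 ]
g sc low corner far [0.588 0.251 0.03 ]
g sc low near [0.402 0.227 0.03 ]
hi far [0.615 0.129 0.095]
hi near [0.382 0.113 0.095]
mug sc [ 0.688 -0.129  0.091]
roll sc [0.615 0.005 0.228]
```

```bash
python3 -m pendant '[[[24,42,6],[0,0,0]],[[24,42,6],[0,0,0]],[[24,42,6],[0,0,0]],[[24,42,6],[0,0,0]],[[24,42,6],[0,0,0]],[[24,42,6],[0,0,0]],[[24,42,6],[0,0,0]],[[24,42,6],[0,0,0]],[[24,42,6],[0,0,0]],[[18,44,4],[0,0,0]],[[0,0,0],[0,0,0]],[[0,0,0],[0,0,0]]]'
python3 - <<'E'
from h import *
W=cam("wrist");np.savez("w1.npz",f=W[0],K=W[1],R=W[2],c=W[3])
cv2.imwrite("pics/w1.png",cv2.resize(W[0][:,:,::-1],(800,600),interpolation=cv2.INTER_CUBIC))
C=cam("scene");cv2.imwrite("pics/s1.png",cv2.resize(C[0][140:300,100:313,::-1],(800,600),interpolation=cv2.INTER_CUBIC)); np.savez("s1.npz",f=C[0],K=C[1],R=C[2],c=C[3])
E
```

```text
time_s: 1.65
ee_pos: [0.4902, -0.1205, 0.3604]
ee_rot: [0.0, 0.976, 0.22, -0.0]
contact_force: [-0.4, 0.3, 0.4]
opening: 0.088
finger_force: 0.0
```

View pics/w1.png

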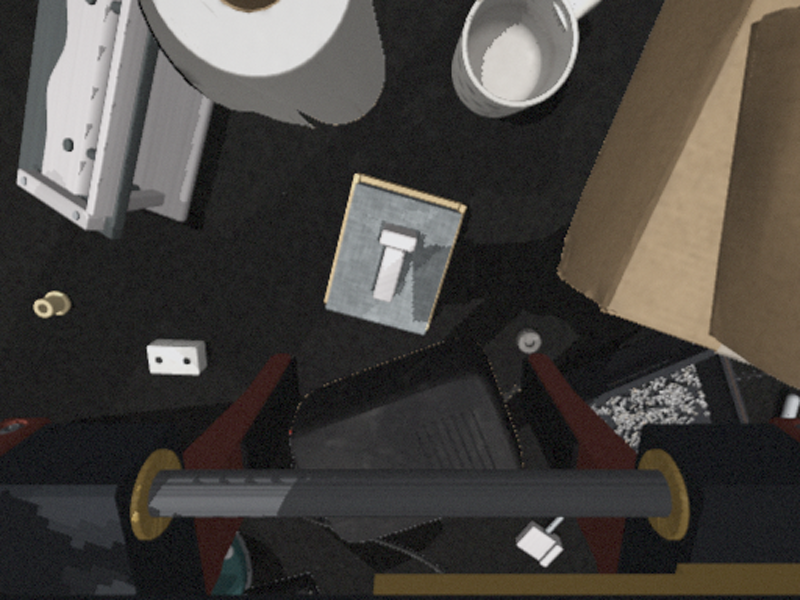

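The wrist view shows the foam at about (395,255). The stylus is in it, crosshead at (397,238) and bar down to (383,295). The gauge is at top left with its near rail at (55,200), next to the roll.

```bash
cat >> h.py <<'E'
def load(n):
    d=np.load(n);return d["f"],d["K"],d["R"],d["c"]
E
python3 - <<'E'
from h import *
W=load("w1.npz");f=W[0]
c=f[90:230,190:320].astype(int)
print(W[3])
g=c.mean(2);sat=c.max(2)-c.min(2)
print("foam px",c[130-90,225-190],c[195-90,270-190],"head",f[153,255],"bar",f[175,247])
m=((g>175)).astype(np.uint8)
n,l,st,ce=cv2.connectedComponentsWithStats(m)
for i in range(1,n):
    if st[i,4]>60:
        cs,_=cv2.findContours((l==i).astype(np.uint8),cv2.RETR_EXTERNAL,cv2.CHAIN_APPROX_NONE)
        ap=cv2.approxPolyDP(cs[0],2,True)[:,0]+[190,90];print(st[i],ap.tolist())
        for p in ap:print(onz(W,p,.094).round(4),end=' ')
v=cv2.resize(f[90:230,190:320,::-1],(557,600),interpolation=cv2.INTER_CUBIC);cv2.imwrite("pics/c1.png",v)
E
```

```text
[ 0.56315513 -0.08669662  0.44177192]
foam px [155 157 157] [ 99 105 105] head [230 230 232] bar [217 214 215]
[ 18  22  22  81 115] [[229, 112], [226, 114], [208, 192]]
[ 0.5406 -0.0554  0.094 ] [ 0.5371 -0.0532  0.094 ] [ 0.4411 -0.0701  0.094 ] [ 41  23  62  20 138] [[231, 114], [292, 132]]
[ 0.5396 -0.0584  0.094 ] [ 0.5516 -0.1314  0.094 ] [ 49  57  27  46 598] [[246, 147], [243, 155], [249, 157], [246, 160], [239, 190], [249, 192], [256, 160], [264, 159], [265, 153]]
[ 0.5125 -0.0898  0.094 ] [ 0.5022 -0.0905  0.094 ] [ 0.5031 -0.098   0.094 ] [ 0.4982 -0.0963  0.094 ] [ 0.4601 -0.104   0.094 ] [ 0.4631 -0.1164  0.094 ] [ 0.5034 -0.1072  0.094 ] [ 0.5086 -0.1154  0.094 ] [ 0.5157 -0.1134  0.094 ]
```

View pics/c1.png

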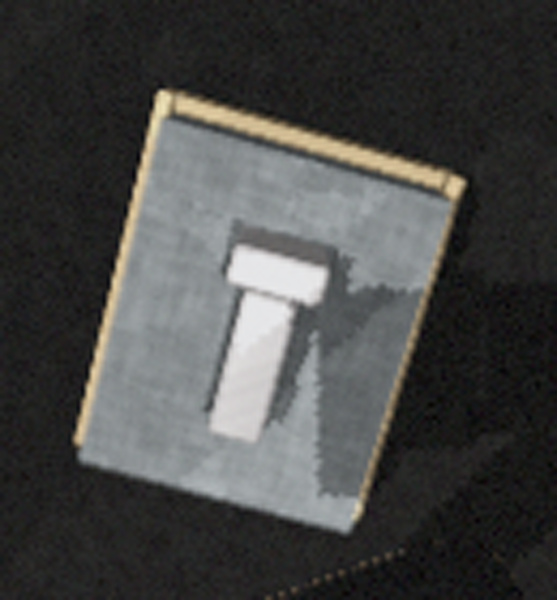

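View pics/s1.png

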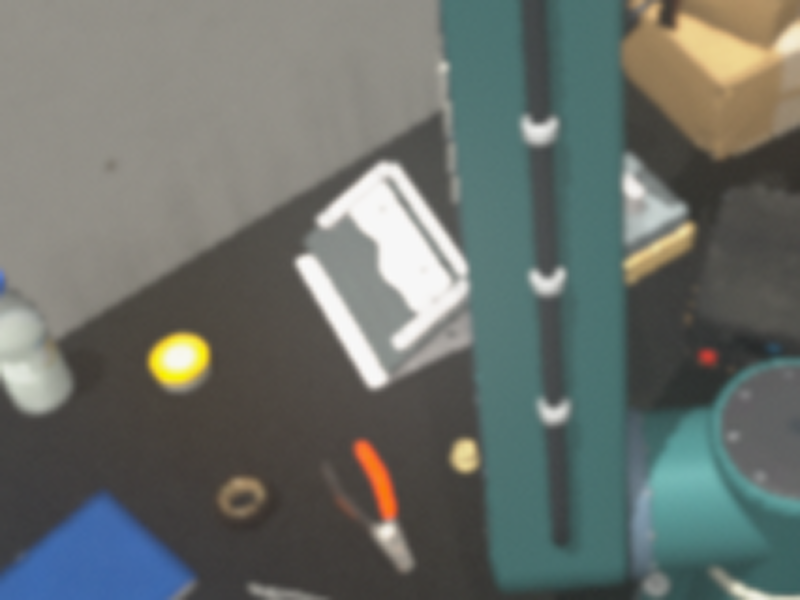

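The crop shows the stylus top clearly, with crop corners: head top edge (233,245)-(330,267), bar end (210,435)-(255,442). That puts the stylus at about (0.486,-0.106), yaw about 9.6°. The scene crop shows the gauge, with the wavy edge running from about (370,215) to (400,310) and facing the +y side. Next I'll look at the gauge from above, then grasp.

```bash
python3 -m pendant '[[[-4,38,6],[0,0,-2]],[[-4,38,6],[0,0,-2]],[[-4,38,6],[0,0,-2]],[[-4,38,6],[0,0,-2]],[[-4,38,6],[0,0,-2]],[[-4,38,6],[0,0,-2]],[[-4,38,6],[0,0,-2]],[[-4,38,6],[0,0,-1.8]],[[0,0,0],[0,0,0]],[[0,0,0],[0,0,0]]]'
python3 - <<'E'
from h import *
print(get_state()["joints"].round(3))
W=cam("wrist");np.savez("w2.npz",f=W[0],K=W[1],R=W[2],c=W[3]);print(W[3])
cv2.imwrite("pics/w2.png",cv2.resize(W[0][:,:,::-1],(800,600),interpolation=cv2.INTER_CUBIC))
E
```

```text
time_s: 3.0
ee_pos: [0.4587, 0.1824, 0.4083]
ee_rot: [0.0, 0.997, 0.083, -0.0]
contact_force: [0.1, -0.5, 0.2]
opening: 0.0878
finger_force: 0.0
[ 2.390e-01  1.180e-01  1.573e+00 -1.000e-03  1.450e+00  1.644e+00]
[0.53824765 0.19498194 0.48970806]
```

View pics/w2.png

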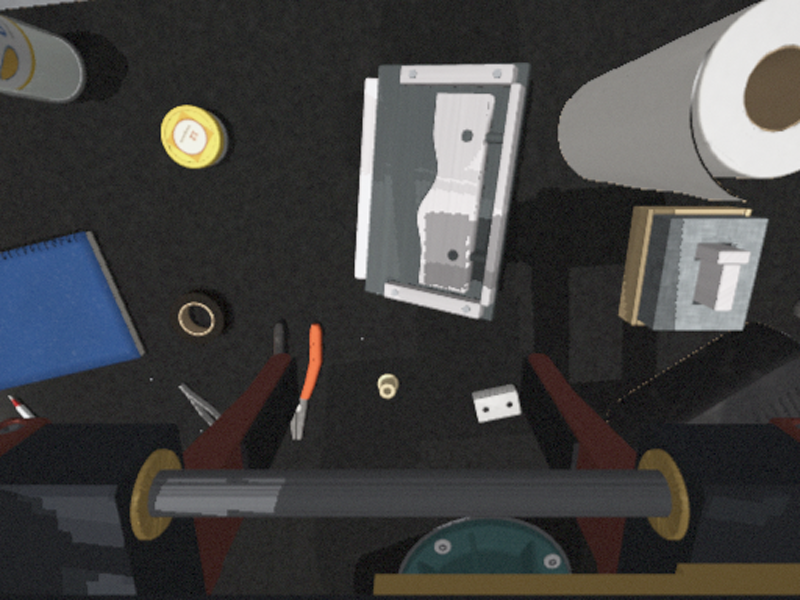

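Top view of the gauge (800-px scale): the template flats are at (436,95) at the far end and (421,290) at the near end. The deck low edge runs (380,65)-(367,290), the rails are at top and bottom, and the foam is at (695,270).

```bash
python3 - <<'E'
from h import *
W=load("w2.npz");f=W[0];g=cv2.resize(f,None,fx=4,fy=4,interpolation=cv2.INTER_CUBIC).mean(2) # 4x: pix u4=4u+1.5
g=cv2.GaussianBlur(g,(1,9),0)
def edge(row,u0,u1):
    r=g[int(4*row+1.5),int(4*u0):int(4*u1)];d=np.diff(r.astype(float));d=np.convolve(d,np.ones(5),'same');i=d.argmax();return (i+.5+int(4*u0)-1.5)/4,d[i]
T=[];D=[]
for row in range(56,190,3):
    t=edge(row,258,290) if row<120 else edge(row,258,285); T.append((t[0],row,t[1]))
for row in range(60,186,6): print(row,[round(edge(row,a,b)[k],1) for a,b in((228,240),(240,258)) for k in(0,1)])
print([tuple(np.round(t,1)) for t in T])
col=lambda u,a,b:g[int(4*a):int(4*b):4,int(4*u+1.5)].round().astype(int)
print("far end cols",col(290,35,66).tolist(),col(300,35,66).tolist());print("near",col(275,178,206).tolist(),col(285,178,206).tolist())
E
```

```text
60 [np.float64(232.5), np.float64(190.2), np.float64(255.5), np.float64(4.4)]
66 [np.float64(232.5), np.float64(150.7), np.float64(254.5), np.float64(3.8)]
72 [np.float64(231.8), np.float64(124.8), np.float64(246.5), np.float64(3.4)]
78 [np.float64(231.5), np.float64(178.5), np.float64(242.0), np.float64(8.3)]
84 [np.float64(231.5), np.float64(152.4), np.float64(252.5), np.float64(5.2)]
90 [np.float64(230.8), np.float64(129.4), np.float64(247.5), np.float64(3.8)]
96 [np.float64(230.5), np.float64(180.6), np.float64(241.0), np.float64(5.5)]
102 [np.float64(230.5), np.float64(163.8), np.float64(241.0), np.float64(3.6)]
108 [np.float64(229.8), np.float64(131.7), np.float64(240.2), np.float64(6.3)]
114 [np.float64(229.5), np.float64(193.4), np.float64(245.8), np.float64(13.1)]
120 [np.float64(229.5), np.float64(185.9), np.float64(246.8), np.float64(5.0)]
126 [np.float64(228.8), np.float64(137.1), np.float64(248.2), np.float64(2.9)]
132 [np.float64(228.5), np.float64(189.4), np.float64(245.8), np.float64(4.4)]
138 [np.float64(228.5), np.float64(187.6), np.float64(245.0), np.float64(3.0)]

[... 3038 characters left out ...]
t64(35.1)), (np.float64(279.5), np.float64(185.0), np.float64(19.7)), (np.float64(269.2), np.float64(188.0), np.float64(0.8))]
far end cols [31, 34, 35, 36, 39, 37, 89, 170, 206, 209, 209, 212, 214, 215, 216, 214, 214, 205, 162, 112, 85, 85, 93, 95, 113, 169, 207, 212, 211, 211, 211] [35, 37, 39, 40, 31, 34, 119, 194, 209, 210, 211, 212, 214, 216, 215, 214, 214, 206, 162, 112, 94, 94, 94, 92, 109, 170, 211, 214, 213, 214, 214]
near [139, 140, 139, 139, 162, 151, 92, 81, 103, 131, 180, 209, 212, 212, 215, 216, 216, 216, 187, 113, 50, 34, 34, 33, 35, 37, 34, 36] [138, 136, 136, 138, 138, 137, 162, 151, 109, 97, 104, 116, 166, 206, 213, 214, 214, 216, 216, 216, 207, 153, 66, 33, 37, 38, 42, 40]
```

```bash
cat > fit.py <<'E'
from h import *
from scipy.optimize import least_squares
W=load("w2.npz")
rows=np.arange(62,180,3)
us=[278.5,278.5,278.5,278.2,277.5,277.5,277.5,276.8,276.5,277.2,277.5,277.8,278.5,278.8,279.5,279.5,279.5,278.5,277.5,275.8,274,272,270,268.5,267.5,266.5,266.5,266.5,267.5,267.5,268.5,268.5,269.2,269.2,268.5,268.5,268.5,268.2,267.5,267.5]
P=np.c_[us,rows]; A=np.radians(28)
def Rp(yaw): # profile axes: y horizontal at angle yaw, x upslope
    y=np.array([np.cos(yaw),np.sin(yaw),0]);h=np.array([y[1],-y[0],0]) # h = y x z
    x=h*np.cos(A)+np.array([0,0,np.sin(A)]);return np.c_[x,y,np.cross(x,y)]
ex=lambda y:np.where(abs(y)<.06,.012*np.sin(np.pi*y/.06)*np.cos(np.pi*y/.12)**2,0)
def cast(uv,R,o):
    v=ray(W[1],W[2],uv);n=R[:,2];q=W[3]+v*(n@(o-W[3])/(n@v));return R.T@(q-o)
def res(p,full=False):
    px,py,s,yaw=p;R=Rp(yaw);o=np.array([px,py,.029+s*np.sin(A)+.009*np.cos(A)])
    t=o+R[:,2]*.007;r=[]
    for uv in P:
        q=cast(uv,R,t);r.append(q[0]-ex(q[1]))
    r.append(3*(cast((278.8,59.8),R,t)[1]-.082));r.append(3*(cast((267.5,181),R,t)[1]+.082))
    d=o-R[:,2]*.009
    for uv,sg in(((243,41.6),1),((235,185.6),-1)):
        q=cast(uv,R,d);r.append(2*(q[0]+s));r.append(q[1]-sg*.108)
    return np.array(r)
if __name__=="__main__":
    s=least_squares(res,[.5,.18,.07,.1],loss="soft_l1",f_scale=.002);p=s.x;r=res(p)
    print(p,np.degrees(p[3]),"z",.029+p[2]*np.sin(A)+.009*np.cos(A));print((1e3*r).round(1))
    np.save("fit.npy",p)
E
python3 fit.py
```

```text
[0.51723338 0.17236079 0.0663858  0.08088057] 4.634115208257722 z 0.06811277402585088
[-0.2  0.2  0.6  0.6 -0.   0.4  0.8  0.1 -0.3  0.6  0.6  0.3  0.4 -0.
  0.4  0.   0.3 -0.3 -0.1 -0.3 -0.2 -0.1 -0.2  0.1  0.3 -0.2 -0.  -0.4
  0.4 -0.6  0.  -0.7 -0.  -0.  -0.9 -0.4  0.  -0.  -0.7 -0.2  0.2 -0.9
 -1.1 -0.1  1.3  2. ]
```

The fit residuals are under 1 mm: profile at (0.517, 0.172, 0.068), yaw 4.6°. Now I'll move back over the stylus and check its position from closer.

```bash
python3 -m pendant '[[[3.3,-36,-14],[0,0,0]],[[3.3,-36,-14],[0,0,0]],[[3.3,-36,-14],[0,0,0]],[[3.3,-36,-14],[0,0,0]],[[3.3,-36,-14],[0,0,0]],[[3.3,-36,-14],[0,0,0]],[[3.3,-36,-24],[0,0,0]],[[4.2,-36.4,-24.3],[0,0,0]],[[0,0,-18],[0,0,0]],[[0,0,0],[0,0,0]],[[0,0,0],[0,0,0]]]'
python3 - <<'E'
from h import *
W=cam("wrist");np.savez("w3.npz",f=W[0],K=W[1],R=W[2],c=W[3]);print(W[3])
g=W[0].astype(int).mean(2)
for th in(185,):
    m=(g>th).astype(np.uint8);n,l,st,ce=cv2.connectedComponentsWithStats(m)
    p=proj(W,(.486,-.106,.094));print(p)
    for i in range(1,n):
        if st[i,4]>200 and abs(ce[i]-p).max()<60:
            cs,_=cv2.findContours((l==i).astype(np.uint8),cv2.RETR_EXTERNAL,cv2.CHAIN_APPROX_NONE)
            ap=cv2.approxPolyDP(cs[0],2.5,True)[:,0];print(st[i],[(q.tolist(),onz(W,q,.094).round(4)[:2].tolist()) for q in ap])
q=[proj(W,(.486,-.106,.094))]
x0,y0=(q[0]-[80,70]).astype(int);cv2.imwrite("pics/c3.png",cv2.resize(W[0][y0:y0+120,x0:x0+160,::-1],(800,600),interpolation=cv2.INTER_CUBIC));print(x0,y0)
E
```

```text
time_s: 4.42
ee_pos: [0.4858, -0.1053, 0.2588]
ee_rot: [0.0, 0.997, 0.083, 0.0]
contact_force: [0.2, -0.3, 0.3]
opening: 0.0879
finger_force: 0.0
[ 0.56527129 -0.09275771  0.3403052 ]
[261.78962389 200.16540871]
[ 213  127   97  115 4876] [([214, 127], [0.5423, -0.0564]), ([220, 240], [0.441, -0.074]), ([296, 241], [0.4518, -0.1441]), ([306, 219], [0.4749, -0.1487]), ([300, 213], [0.4797, -0.1421]), ([280, 212], [0.4776, -0.1241]), ([271, 219], [0.4696, -0.1173]), ([269, 227], [0.4615, -0.1168]), ([255, 227], [0.4594, -0.1041]), ([251, 218], [0.4675, -0.0991]), ([244, 216], [0.4684, -0.0926]), ([239, 219], [0.4648, -0.0885]), ([233, 215], [0.4677, -0.0826]), ([237, 191], [0.4908, -0.083]), ([236, 169], [0.5103, -0.0793]), ([231, 164], [0.5139, -0.0745]), ([235, 162], [0.5162, -0.0776]), ([236, 152], [0.5248, -0.0773]), ([241, 150], [0.5272, -0.0812]), ([262, 152], [0.5285, -0.0991]), ([268, 149], [0.5318, -0.1037]), ([280, 151], [0.5318, -0.114]), ([279, 157], [0.5267, -0.1141]), ([297, 158], [0.5284, -0.1294]), ([304, 150], [0.536, -0.1339]), ([309, 151], [0.5359, -0.1383]), ([306, 139], [0.5453, -0.1336]), ([309, 136], [0.5482, -0.1356]), ([231, 138], [0.5357, -0.0715]), ([216, 136], [0.5353, -0.0589]), ([217, 127], [0.5427, -0.0589])]
181 130
```

View pics/c3.png

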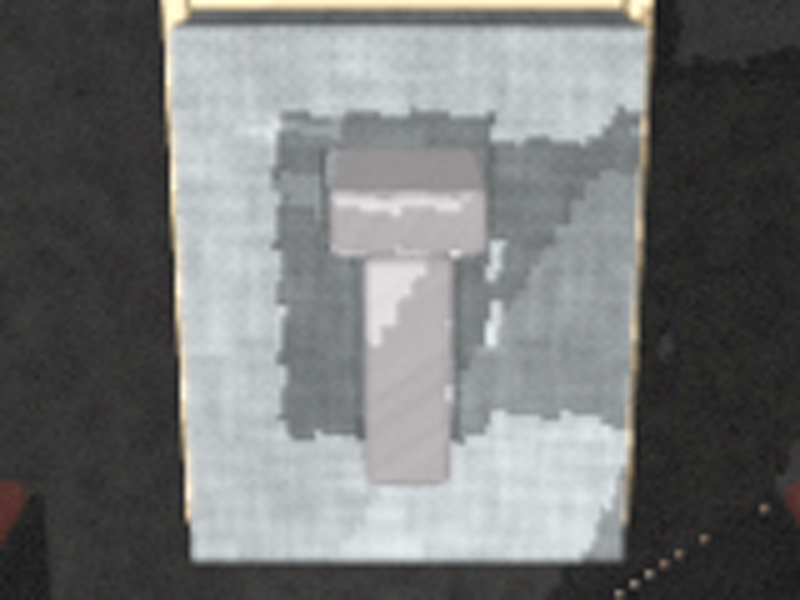

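The close view shows the handle top (crop px): head far edge (330,190)-(487,190), bar end (365,482)-(448,482). The foam top corners are (172,27), (648,27), (625,562) and (190,562).

```bash
python3 - <<'E'
from h import *
W=load("w3.npz")
w=lambda x,y,z:onz(W,((x+.5)/5-.5+181,(y+.5)/5-.5+130),z)[:2]
hd=(w(330,190,.094)+w(487,190,.094))/2;b=(w(365,482,.094)+w(448,482,.094))/2
d=hd-b;print("len",np.linalg.norm(d),"yaw",np.degrees(np.arctan2(d[1],d[0])),"origin",b+d*26/56, "headw",np.linalg.norm(w(330,190,.094)-w(487,190,.094)))
c=[w(172,27,.064),w(648,27,.064),w(625,562,.064),w(190,562,.064)];print("foam",np.mean(c,0),[np.linalg.norm(c[i]-c[i-1]).round(4) for i in range(4)])
e=(c[0]+c[1]-c[2]-c[3]);print(np.degrees(np.arctan2(e[1],e[0])))
E
```

```text
len 0.05450092484387187 yaw 9.155929471460823 origin [ 0.48639969 -0.10619533] headw 0.027099210456682326
foam [ 0.48535733 -0.1066512 ] [np.float64(0.1103), np.float64(0.0892), np.float64(0.1103), np.float64(0.0912)]
9.286990376147186
```

```bash
python3 -m pendant '[[[0,-1,-17],[0,0,0]],[[0,0,-17],[0,0,0]],[[0,0,-17],[0,0,0]],[[0,0,-17],[0,0,0]],[[0,0,-17],[0,0,0]],[[0,0,-17],[0,0,0]],[[0,0,-5.3],[0,0,0]],[[0,0,-5],[0,0,0]],[[0,0,0],[0,0,0]]]' && python3 -m pendant '[[[0,0,0],[0,0,0]],[[0,0,0],[0,0,0]],[[0,0,0],[0,0,0]],[[0,0,0],[0,0,0]],[[0,0,0],[0,0,0]],[[0,0,0],[0,0,0]]]' 0
```

```text
time_s: 5.6
ee_pos: [0.4861, -0.1058, 0.1463]
ee_rot: [0.0, 0.997, 0.083, 0.0]
contact_force: [0.5, -1.2, 0.1]
opening: 0.0876
finger_force: 0.0
time_s: 6.35
ee_pos: [0.4858, -0.1058, 0.146]
ee_rot: [-0.0, 0.997, 0.083, -0.0]
contact_force: [-1.9, 0.2, -0.5]
opening: 0.0315
finger_force: 0.0
```

```bash
python3 -m pendant '[[[0,0,0],[0,0,0]],[[0,0,0],[0,0,0]],[[0,0,0],[0,0,0]],[[0,0,0],[0,0,0]]]' 0; python3 - <<'E'
from workcell import *
s=get_state();print(s["ee_pos"],s["joints"])
E
```

```text
time_s: 6.85
ee_pos: [0.4858, -0.1057, 0.146]
ee_rot: [-0.0, 0.997, 0.083, -0.0]
contact_force: [-0.0, 0.5, -0.7]
opening: 0.0157
finger_force: 30.0
[ 0.48580687 -0.10574899  0.1459961 ] [-3.53424470e-01  4.21763072e-01  1.89511763e+00  1.39806506e-04
  8.24849582e-01  1.05123302e+00]
```

```bash
python3 -m pendant '[[[0,0,12],[0,0,0]],[[0,0,18],[0,0,0]],[[0,0,20],[0,0,0]],[[0,0,20],[0,0,0]],[[0,0,20],[0,0,0]],[[0,0,20],[0,0,0]],[[0,0,20],[0,0,0]],[[0,0,20],[0,0,0]],[[0,0,0],[0,0,0]]]'
cat > way.py <<'E'
from fit import *
p=np.load("fit.npy");R=Rp(p[3]);o=np.array([p[0],p[1],.029+p[2]*np.sin(A)+.009*np.cos(A)])
L=.136
def tcp(q,L=L): return o+R@np.array(q)+R[:,2]*L      # TCP for tip at profile coords q
def tip(s=None):
    s=s or get_state();M=q2R(s["ee_rot"]);return R.T@(s["ee_pos"]+M[:,2]*L-o), np.degrees(np.arccos(-M[:,2]@R[:,2])),s
yy=np.linspace(-.085,.085,3401);e=ex(yy);de=np.gradient(e,yy)
cx=e-.004/np.sqrt(1+de**2);cy=yy+.004*de/np.sqrt(1+de**2)
def path(y): return np.interp(y,cy,cx)   # pin centre x for zero push (rest frame)
E
python3 - <<'E'
from way import *
print("R",R.round(4).tolist(),"o",o)
s=get_state();print(s["ee_pos"])
for q in([-.03,.071,.05],[-.03,.071,-.004],[-.004,.071,-.004],[-.004,-.071,-.004]):print(q,(1e3*tcp(q)).round(1))
E
```

```text
time_s: 7.98
ee_pos: [0.4866, -0.1061, 0.298]
ee_rot: [0.001, 0.997, 0.083, 0.002]
contact_force: [-0.3, 0.0, -1.3]
opening: 0.0158
finger_force: 30.0
R [[0.0713, 0.9967, -0.0379], [-0.8801, 0.0808, 0.4679], [0.4695, 0.0, 0.8829]] o [0.51723338 0.17236079 0.06811277]
[ 0.48662141 -0.10606981  0.29797861]
[-0.03, 0.071, 0.05] [578.8 291.5 218.3]
[-0.03, 0.071, -0.004] [580.9 266.3 170.6]
[-0.004, 0.071, -0.004] [582.7 243.4 182.8]
[-0.004, -0.071, -0.004] [441.2 231.9 182.8]
```

```bash
python3 -m pendant '[[[-7,37,0],[0,0,0]],[[-7,37,0],[0,0,0]],[[-7,37,0],[0,0,0]],[[-7,37,0],[0,0,0]],[[-7,37,0],[0,0,0]],[[15,35,0],[0,0,0]],[[21,35,0],[0,0,0]],[[21,35,0],[-5,-0.4,0]],[[21,35,0],[-5,-0.4,0]],[[21,35,0],[-6,-0.5,0]],[[21,35,0],[-6,-0.5,0]],[[8,2,0],[-6,-0.5,0]],[[0,0,0],[0,0,0]],[[0,0,0],[0,0,0]],[[0,0,0],[0,0,0]]]'
python3 - <<'E'
from way import *
t,a,s=tip();print((1e3*t).round(1),a,s["joints"].round(3),s["ee_pos"],s["contact_force"])
M=q2R(s["ee_rot"]);v=Ro.from_matrix(np.column_stack([0*t,0*t,0*t])+np.eye(3));c=np.cross(M[:,2],-R[:,2]);print("fix rotvec deg",np.degrees(c))
C=cam("scene");cv2.imwrite("pics/s2.png",cv2.resize(C[0][100:300,80:347,::-1],(800,600),interpolation=cv2.INTER_CUBIC))
E
```

```text
time_s: 9.85
ee_pos: [0.5786, 0.29, 0.2966]
ee_rot: [0.242, 0.967, 0.08, -0.0]
contact_force: [-0.2, -0.6, -0.8]
opening: 0.0157
finger_force: 30.0
[  8.1  70.6 118.4] 0.014866053453626562 [ 0.553  0.553  1.288 -0.432  1.541  2.025] [0.57857426 0.29004809 0.29655289] [-0.18479078 -0.58391352 -0.79030139]
fix rotvec deg [ 0.01479897 -0.00088035  0.0011023 ]
```

View pics/s2.png

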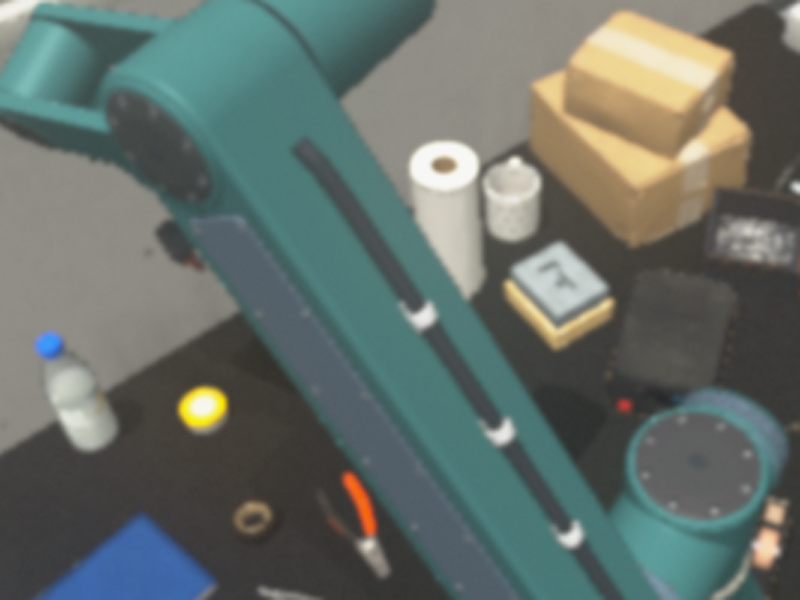

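The scene view is blocked by the arm here, but the empty foam cutout is clear at (558,275) and the roll is untouched. The tip is at profile (8,71,118) and square to within 0.02°. Next I'll lower it beside the far flat.

```bash
python3 -m pendant '[[[-1.35,16.7,-8.9],[0,0,0]],[[-1.35,16.7,-8.9],[0,0,0]],[[0.75,-9.2,-17.3],[0,0,0]],[[0.75,-9.2,-17.3],[0,0,0]],[[0.75,-9.2,-17.3],[0,0,0]],[[0.75,-9.2,-17.3],[0,0,0]],[[0.75,-9.2,-17.3],[0,0,0]],[[0.22,-2.75,-5.2],[0,0,0]],[[0.22,-2.75,-5.2],[0,0,0]],[[0.22,-2.75,-5.2],[0,0,0]],[[0.22,-2.75,-5.2],[0,0,0]],[[0,0,0],[0,0,0]],[[0,0,0],[0,0,0]]]'
cat > st.py <<'E'
from way import *
F=[]
for i in range(4):
    W=cam("wrist");F.append(R.T@get_state()["contact_force"])
t,a,s=tip();print("tip",(1e3*t).round(2),"ang",round(a,2),"F prof",np.mean(F,0).round(2),np.std(F,0).round(2),"t",s["time_s"])
np.savez("w4.npz",f=W[0],K=W[1],R=W[2],c=W[3])
E
python3 st.py; python3 -c "
from h import *
W=load('w4.npz');cv2.imwrite('pics/w4.png',cv2.resize(W[0][:,:,::-1],(800,600),interpolation=cv2.INTER_CUBIC))"
```

```text
time_s: 11.52
ee_pos: [0.5809, 0.2677, 0.1711]
ee_rot: [0.243, 0.967, 0.08, -0.0]
contact_force: [-0.1, 0.1, -1.3]
opening: 0.0159
finger_force: 30.0
tip [-30.86  71.23  -2.81] ang 0.09 F prof [-0.3   0.1  -1.19] [0.11 0.34 0.46] t 11.725
```

View pics/w4.png

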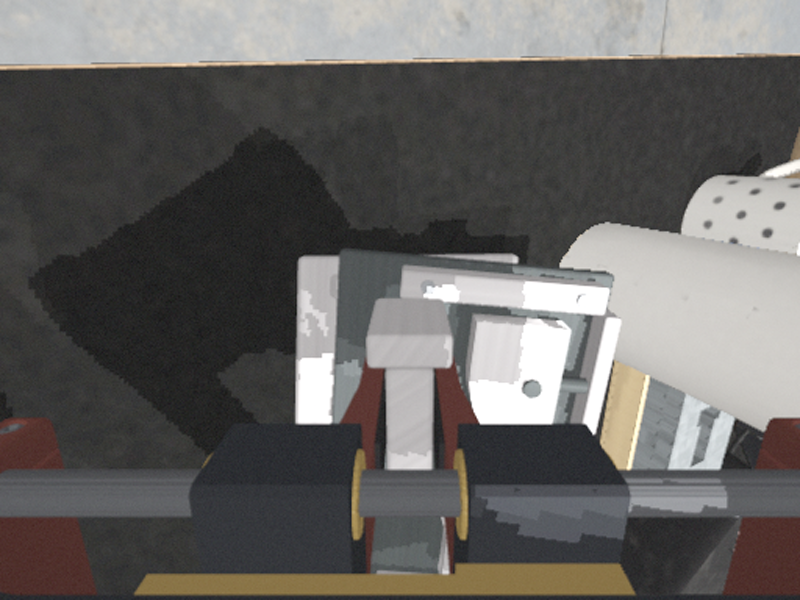

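The wrist view shows the pin beside the far flat, handle at (410,340). The template's far corner is at (470,318), and the rails are clear of the handle. I'll approach in +x and watch the force.

```bash
python3 -m pendant '[[[0.5,-6.9,2.6],[0,0,0]],[[0.5,-6.5,3.4],[0,0,0]],[[0.5,-6.5,3.4],[0,0,0]],[[0,0,0],[0,0,0]],[[0,0,0],[0,0,0]]]'; python3 st.py;  python3 -m pendant '[[[0.14,-1.76,0.94],[0,0,0]],[[0.14,-1.76,0.94],[0,0,0]],[[0.14,-1.76,0.94],[0,0,0]],[[0.14,-1.76,0.94],[0,0,0]],[[0.07,-0.88,0.47],[0,0,0]],[[0,0,0],[0,0,0]],[[0,0,0],[0,0,0]]]';  python3 st.py
```

```text
time_s: 12.35
ee_pos: [0.5823, 0.2477, 0.1804]
ee_rot: [0.243, 0.967, 0.08, -0.0]
contact_force: [-0.6, 1.2, -0.8]
opening: 0.0161
finger_force: 30.0
tip [-9.01 70.91 -4.18] ang 0.09 F prof [-0.43  0.13 -1.01] [0.54 0.16 0.53] t 12.55
time_s: 13.42
ee_pos: [0.5829, 0.24, 0.1844]
ee_rot: [0.242, 0.967, 0.08, -0.0]
contact_force: [-0.2, 2.5, -2.6]
opening: 0.0159
finger_force: 30.0
tip [ 5.000e-02  7.094e+01 -4.110e+00] ang 0.09 F prof [-3.18 -0.24 -1.13] [0.4  0.58 0.28] t 13.625
```

```bash
python3 -m pendant '[[[0.09,-1.1,0.59],[0,0,0]],[[0.09,-1.1,0.59],[0,0,0]],[[0,0,0],[0,0,0]],[[0,0,0],[0,0,0]],[[0,0,0],[0,0,0]]]';  python3 st.py; python3 - <<'E'
from way import *
y=71.0
D=.0065
ys=[71,67,63,59,55,51,47.5,44,40.5,37,33.5,30,27,24,21,18,15,12,9,6,3,0,-3,-6,-9,-12,-15,-18,-21,-24,-27,-30,-33.5,-37,-40.5,-44,-47.5,-51,-55,-59,-63,-67,-71]
P=np.array([[path(v/1e3)+D,v/1e3,-.004] for v in ys])
d=1e3*np.diff(P,axis=0)@R.T
for v,q,r in zip(ys[1:],P[1:],d):print(v,round(1e3*q[0],2),r.round(2).tolist())
E
```

```text
time_s: 14.25
ee_pos: [0.5831, 0.2376, 0.1857]
ee_rot: [0.243, 0.967, 0.08, -0.0]
contact_force: [-0.6, 3.2, -2.4]
opening: 0.0161
finger_force: 30.0
tip [ 2.65 70.95 -4.09] ang 0.09 F prof [-4.26 -0.61 -0.6 ] [0.51 0.51 0.34] t 14.45
67 2.5 [-3.99, -0.32, 0.0]
63 2.5 [-3.99, -0.32, 0.0]
59 2.5 [-3.99, -0.32, 0.0]
55 2.55 [-3.98, -0.37, 0.02]
51 2.78 [-3.97, -0.52, 0.11]
47.5 3.2 [-3.46, -0.66, 0.2]
44 3.87 [-3.44, -0.87, 0.31]
40.5 4.77 [-3.42, -1.08, 0.42]
37 5.87 [-3.41, -1.25, 0.52]
33.5 7.08 [-3.4, -1.35, 0.57]
30 8.3 [-3.4, -1.35, 0.57]
27 9.22 [-2.92, -1.05, 0.43]
24 9.91 [-2.94, -0.85, 0.33]
21 10.27 [-2.96, -0.56, 0.17]
18 10.19 [-3.0, -0.17, -0.04]
15 9.63 [-3.03, 0.25, -0.26]
12 8.6 [-3.06, 0.66, -0.48]
9 7.19 [-3.09, 1.0, -0.66]
6 5.5 [-3.11, 1.24, -0.79]
3 3.66 [-3.12, 1.38, -0.87]
0 1.78 [-3.12, 1.41, -0.88]
-3 -0.02 [-3.12, 1.34, -0.84]
-6 -1.64 [-3.11, 1.19, -0.76]
-9 -3.02 [-3.09, 0.97, -0.65]
-12 -4.09 [-3.07, 0.7, -0.5]
-15 -4.83 [-3.04, 0.41, -0.35]
-18 -5.22 [-3.02, 0.1, -0.19]
-21 -5.28 [-2.99, -0.19, -0.03]
-24 -5.01 [-2.97, -0.47, 0.12]
-27 -4.46 [-2.95, -0.73, 0.26]
-30 -3.68 [-2.93, -0.93, 0.37]
-33.5 -2.56 [-3.41, -1.27, 0.53]
-37 -1.33 [-3.4, -1.36, 0.58]
-40.5 -0.14 [-3.4, -1.33, 0.56]
-44 0.9 [-3.41, -1.19, 0.49]
-47.5 1.68 [-3.43, -0.97, 0.37]
-51 2.18 [-3.45, -0.72, 0.23]
-55 2.45 [-3.97, -0.55, 0.12]
-59 2.5 [-3.98, -0.37, 0.03]
-63 2.5 [-3.99, -0.32, 0.0]
-67 2.5 [-3.99, -0.32, 0.0]
-71 2.5 [-3.99, -0.32, 0.0]
```

Force change is 4.0 N at about 6.6 mm, which matches the spring. I'll trace the first third.

```bash
python3 -m pendant '[[[-4,-0.3,0],[0,0,0]],[[-4,-0.3,0],[0,0,0]],[[-4,-0.3,0],[0,0,0]],[[-4,-0.4,0],[0,0,0]],[[-4,-0.5,0.1],[0,0,0]],[[-3.5,-0.7,0.2],[0,0,0]],[[-3.4,-0.9,0.3],[0,0,0]],[[-3.4,-1.1,0.4],[0,0,0]],[[-3.4,-1.25,0.5],[0,0,0]],[[-3.4,-1.35,0.6],[0,0,0]],[[-3.4,-1.35,0.6],[0,0,0]],[[-2.9,-1.05,0.4],[0,0,0]],[[-2.9,-0.85,0.35],[0,0,0]],[[0,0,0],[0,0,0]]]'; cat >> st.py <<'E'
print("push est mm",1e3*(t[0]-path(t[1])))
E
python3 st.py
```

```text
time_s: 16.2
ee_pos: [0.5365, 0.2272, 0.1893]
ee_rot: [0.243, 0.967, 0.08, -0.0]
contact_force: [0.8, 3.5, -0.6]
opening: 0.0158
finger_force: 30.0
tip [10.11 23.75 -4.12] ang 0.09 F prof [-3.72  0.53  1.12] [0.21 0.15 0.56] t 16.4
push est mm 6.654784263873881
```

```bash
python3 -m pendant '[[[-3,-0.5,0.2],[0,0,0]],[[-3,-0.2,0],[0,0,0]],[[-3,0.25,-0.25],[0,0,0]],[[-3.1,0.65,-0.5],[0,0,0]],[[-3.1,1,-0.65],[0,0,0]],[[-3.1,1.25,-0.8],[0,0,0]],[[-3.1,1.4,-0.85],[0,0,0]],[[0,0,0],[0,0,0]]]'; python3 st.py
```

```text
time_s: 17.4
ee_pos: [0.5169, 0.2317, 0.1869]
ee_rot: [0.242, 0.967, 0.081, 0.002]
contact_force: [5.4, 3.8, -1.2]
opening: 0.0162
finger_force: 30.0
tip [ 3.73  5.03 -3.33] ang 0.25 F prof [-3.52  6.05 -0.39] [0.46 0.23 0.14] t 17.6
push est mm 5.317019442857797
```

```bash
python3 - <<'E'
from way import *
s=get_state();M=q2R(s["ee_rot"])
F=R.T@s["contact_force"];T=R.T@s["ft_torque"];print(F,T,s["joints"].round(4),s["joint_efforts"].round(2), s["dq"].round(4))
b=np.array([-.3,.1,-1.1]);
for L_ in(.06,.1,.132,.136):
    r=np.array([0,0,-L_]);print(L_,np.cross(r,F-b))
E
python3 -m pendant '[[[0,0,0],[0,0,0]],[[0,0,0],[0,0,0]]]'; python3 st.py
```

```text
[-3.62746414  5.79564033 -0.46322815] [1.29784657 1.04681701 0.01637571] [ 0.5265  0.5568  1.597  -0.4665  1.2451  2.1404] [-1.040e+00 -5.663e+01 -1.598e+01 -1.950e+00  4.520e+00  5.000e-02] [-0.0001  0.0003 -0.0015 -0.0012 -0.0016  0.0006]
0.06 [0.34173842 0.19964785 0.        ]
0.1 [0.56956403 0.33274641 0.        ]
0.132 [0.75182452 0.43922527 0.        ]
0.136 [0.77460708 0.45253512 0.        ]
time_s: 17.85
ee_pos: [0.5169, 0.2316, 0.187]
ee_rot: [0.242, 0.967, 0.081, 0.002]
contact_force: [6.0, 4.2, -2.3]
opening: 0.0158
finger_force: 30.0
tip [ 3.74  5.04 -3.33] ang 0.25 F prof [-3.93  5.41  0.07] [0.47 0.67 0.74] t 18.05
push est mm 5.313951875430168
```

```bash
cat > slip.py <<'E'
from h import *
a=cv2.imread("pics/w4.png");W=load("w4.npz");b=cv2.resize(W[0][:,:,::-1],(800,600),interpolation=cv2.INTER_CUBIC)
ga,gb=[cv2.Canny(cv2.GaussianBlur(cv2.cvtColor(i,6),(5,5),0),30,80) for i in(a,b)]
ga,gb=[cv2.GaussianBlur(i,(7,7),0) for i in(ga,gb)]
for n,(x0,x1,y0,y1) in dict(head=(358,462,290,375),barL=(375,445,372,425)).items():
    r=cv2.matchTemplate(gb[y0-20:y1+20,x0-20:x1+20],ga[y0:y1,x0:x1],cv2.TM_CCOEFF_NORMED);_,v,_,m=cv2.minMaxLoc(r);print(n,"shift px800",m[0]-20,m[1]-20,round(v,2))
E
python3 slip.py
```

```text
head shift px800 0 0 0.59
barL shift px800 0 0 1.0
```

No slip in the grip. The arm is just compliant under friction on the 33° slope, and the push is still about 5.3 mm, so I'll continue.

```bash
python3 -m pendant '[[[-3.1,1.4,-0.9],[0,0,0]],[[-3.1,1.35,-0.85],[0,0,0]],[[-3.1,1.15,-0.75],[0,0,0]],[[-3.1,0.95,-0.65],[0,0,0]],[[-3.1,0.7,-0.5],[0,0,0]],[[0,0,0],[0,0,0]]]'; python3 st.py;python3 slip.py
```

```text
time_s: 18.8
ee_pos: [0.5006, 0.237, 0.1832]
ee_rot: [0.242, 0.967, 0.081, 0.001]
contact_force: [3.5, 3.8, -0.7]
opening: 0.0158
finger_force: 30.0
tip [ -3.94 -10.93  -3.52] ang 0.17 F prof [-3.69  3.84  0.89] [0.49 0.35 0.59] t 19.0
push est mm 6.2960051792954355
head shift px800 0 -1 0.52
barL shift px800 0 -2 1.0
```

```bash
python3 -m pendant '[[[-3,0.4,-0.35],[0,0,0]],[[-3,0.1,-0.2],[0,0,0]],[[-3,-0.2,0],[0,0,0]],[[-3,-0.45,0.1],[0,0,0]],[[-3,-0.7,0.25],[0,0,0]],[[-2.9,-0.9,0.35],[0,0,0]],[[0,0,0],[0,0,0]]]'; python3 st.py
```

```text
time_s: 19.88
ee_pos: [0.481, 0.2346, 0.1827]
ee_rot: [0.243, 0.967, 0.08, -0.001]
contact_force: [-0.5, 3.4, -1.1]
opening: 0.0157
finger_force: 30.0
tip [ -3.31 -31.06  -4.35] ang 0.14 F prof [-3.67 -1.39  0.28] [0.46 0.51 0.2 ] t 20.075
push est mm 6.551641661619447
```

```bash
python3 -m pendant '[[[-3.4,-1.2,0.5],[0,0,0]],[[-3.4,-1.35,0.55],[0,0,0]],[[-3.4,-1.35,0.55],[0,0,0]],[[-3.4,-1.2,0.5],[0,0,0]],[[0,0,0],[0,0,0]]]'; python3 st.py;python3 slip.py
```

```text
time_s: 20.7
ee_pos: [0.4679, 0.2297, 0.1851]
ee_rot: [0.243, 0.967, 0.08, -0.001]
contact_force: [-0.7, 3.9, -0.6]
opening: 0.016
finger_force: 30.0
tip [  1.05 -44.49  -4.11] ang 0.1 F prof [-3.79 -0.46  1.51] [0.46 0.28 0.24] t 20.9
push est mm 6.528609515935592
head shift px800 0 -1 0.61
barL shift px800 0 -1 1.0
```

```bash
python3 -m pendant '[[[-3.4,-0.95,0.35],[0,0,0]],[[-3.4,-0.7,0.2],[0,0,0]],[[-4,-0.55,0.1],[0,0,0]],[[-4,-0.4,0],[0,0,0]],[[-4,-0.3,0],[0,0,0]],[[-4,-0.3,0],[0,0,0]],[[-3.8,-0.3,0],[0,0,0]],[[0,0,0],[0,0,0]],[[0,0,0],[0,0,0]]]'; python3 st.py
```

```text
time_s: 22.02
ee_pos: [0.4413, 0.2262, 0.1855]
ee_rot: [0.243, 0.967, 0.08, -0.001]
contact_force: [-0.6, 3.9, -0.1]
opening: 0.016
finger_force: 30.0
tip [  2.56 -71.39  -4.28] ang 0.11 F prof [-4.42 -0.73  1.42] [0.25 0.3  0.63] t 22.225
push est mm 6.564349649840643
```

```bash
python3 -m pendant '[[[-0.4,5.5,-2.9],[0,0,0]],[[-0.4,5.5,-2.9],[0,0,0]],[[-0.5,5.5,-2.9],[0,0,0]],[[-0.5,5.5,-2.9],[0,0,0]],[[-0.7,8.6,16.2],[0,0,0]],[[-0.7,8.6,16.2],[0,0,0]],[[-0.7,8.6,16.2],[0,0,0]],[[-0.7,8.6,16.2],[0,0,0]],[[-0.7,8.6,16.2],[0,0,0]],[[-0.7,8.6,16.2],[0,0,0]],[[0,0,0],[0,0,0]]]'
python3 -m pendant '[[[2,-30,3],[5.6,0.45,0]],[[3,-37,3],[5.6,0.45,0]],[[4,-37,3],[5.6,0.45,0]],[[4,-37,3],[5.6,0.45,0]],[[4,-37,3],[5.6,0.45,0]],[[4,-37,3],[0,0,0]],[[4,-37,3],[0,0,0]],[[4,-37,3],[0,0,0]],[[5,-37,3],[0,0,0]],[[5,-37,0],[0,0,0]],[[6,-37,0],[0,0,0]],[[0,0,0],[0,0,0]],[[0,0,0],[0,0,0]],[[0,0,0],[0,0,0]]]'
python3 - <<'E'
from h import *
for i in range(3):W=cam("wrist")
np.savez("w4.npz",f=W[0],K=W[1],R=W[2],c=W[3])
s=get_state();M=q2R(s["ee_rot"]);G=q2R(np.array([0,.997,.083,0])/np.hypot(.997,.083))
print((1e3*(np.array([.4858,-.1057,0.146])-s["ee_pos"])).round(2),"rot",np.degrees(Ro.from_matrix(G@M.T).as_rotvec()).round(2),s["contact_force"])
cv2.imwrite("pics/w5.png",cv2.resize(W[0][:,:,::-1],(800,600),interpolation=cv2.INTER_CUBIC))
E
python3 slip.py
```

```text
time_s: 23.6
ee_pos: [0.4362, 0.3008, 0.2719]
ee_rot: [0.242, 0.967, 0.081, 0.001]
contact_force: [-0.1, 0.1, -0.3]
opening: 0.0156
finger_force: 30.0
time_s: 25.35
ee_pos: [0.4802, -0.0991, 0.2978]
ee_rot: [-0.0, 0.997, 0.083, -0.0]
contact_force: [0.2, 1.1, -1.3]
opening: 0.0159
finger_force: 30.0
[   5.22   -6.44 -152.15] rot [-0.01  0.04 -0.05] [ 0.68905057  1.04305781 -1.14360234]
head shift px800 0 -1 0.41
barL shift px800 0 -8 0.87
```

View pics/w5.png

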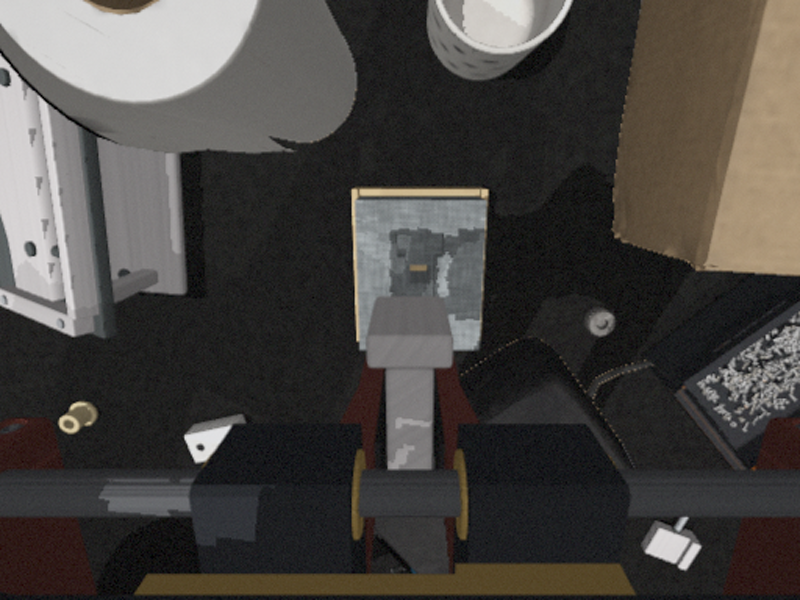

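In this view the handle sits at the same pixels in the grip as before (head 367-453, 297), and the empty cutout with its pin hole is at (418,265). I'll align and lower.

```bash
python3 -m pendant '[[[5.2,-6.4,-15],[0,0,0]],[[0,0,-20],[0,0,0]],[[0,0,-20],[0,0,0]],[[0,0,-15],[0,0,0]],[[0,0,-10],[0,0,0]],[[0,0,-10],[0,0,0]],[[0,0,-10],[0,0,0]],[[0,0,-10],[0,0,0]],[[0,0,-10],[0,0,0]],[[0,0,-10],[0,0,0]],[[0,0,0],[0,0,0]],[[0,0,0],[0,0,0]]]'
python3 -m pendant '[[[0,0,-5],[0,0,0]],[[0,0,-4],[0,0,0]],[[0,0,-4],[0,0,0]],[[0,0,-3],[0,0,0]],[[0,0,-2],[0,0,0]],[[0,0,-2],[0,0,0]],[[0,0,0],[0,0,0]],[[0,0,0],[0,0,0]]]'
```

```text
time_s: 27.0
ee_pos: [0.4861, -0.1066, 0.1683]
ee_rot: [0.0, 0.997, 0.083, 0.0]
contact_force: [0.2, 0.1, -1.3]
opening: 0.0157
finger_force: 30.0
time_s: 28.0
ee_pos: [0.486, -0.1065, 0.1482]
ee_rot: [0.0, 0.997, 0.083, 0.0]
contact_force: [0.2, 0.0, -1.0]
opening: 0.016
finger_force: 30.0
```

```bash
python3 -m pendant '[[[0,0,-1],[0,0,0]],[[0,0,-1],[0,0,0]],[[0,0,-0.5],[0,0,0]],[[0,0,-0.5],[0,0,0]],[[0,0,0],[0,0,0]],[[0,0,0],[0,0,0]]]'
```

```text
time_s: 28.75
ee_pos: [0.4862, -0.1065, 0.1463]
ee_rot: [0.0, 0.997, 0.083, 0.001]
contact_force: [-1.0, 1.3, 13.4]
opening: 0.0159
finger_force: 30.0
```

It's seated: 14 N reaction at the pick height. Release and retreat straight up.

```bash
python3 -m pendant '[[[0,0,0],[0,0,0]],[[0,0,0],[0,0,0]],[[0,0,0],[0,0,0]],[[0,0,0],[0,0,0]],[[0,0,0],[0,0,0]],[[0,0,0],[0,0,0]],[[0,0,0],[0,0,0]]]' 60 && python3 -m pendant '[[[0,0,10],[0,0,0]],[[0,0,15],[0,0,0]],[[0,0,20],[0,0,0]],[[0,0,20],[0,0,0]],[[0,0,20],[0,0,0]],[[0,0,20],[0,0,0]],[[0,0,8],[0,0,0]],[[0,0,0],[0,0,0]],[[0,0,0],[0,0,0]]]'
python3 - <<'E'
from h import *
A=load("w3.npz");W=cam("wrist")
a,b=[cv2.cvtColor(x,cv2.COLOR_RGB2GRAY) for x in(A[0],W[0])]
print(A[3],W[3])
x0,y0,x1,y1=240,160,285,232
E=lambda i:cv2.GaussianBlur(cv2.Canny(cv2.GaussianBlur(cv2.resize(i,None,fx=4,fy=4,interpolation=cv2.INTER_CUBIC),(9,9),0),15,45),(9,9),0)
ea,eb=E(a),E(b);s=60
r=cv2.matchTemplate(eb[4*y0-s:4*y1+s,4*x0-s:4*x1+s],ea[4*y0:4*y1,4*x0:4*x1],cv2.TM_CCOEFF_NORMED);_,v,_,m=cv2.minMaxLoc(r);print("handle shift px",(m[0]-s)/4,(m[1]-s)/4,v)
p=proj(A,(.486,-.106,.094));q=proj(W,(.486,-.106,.094));print("expected from camera motion",q-p)
E
```

```text
time_s: 29.62
ee_pos: [0.4859, -0.1065, 0.1452]
ee_rot: [-0.0, 0.997, 0.083, 0.0]
contact_force: [-0.4, 1.2, -0.4]
opening: 0.0601
finger_force: 0.0
time_s: 30.75
ee_pos: [0.4856, -0.1063, 0.2577]
ee_rot: [-0.0, 0.997, 0.083, -0.0]
contact_force: [0.5, 0.1, -0.1]
opening: 0.0597
finger_force: 0.0
[ 0.56527129 -0.09275771  0.3403052 ] [ 0.56508926 -0.0937867   0.33915739]
handle shift px -0.25 0.0 0.5071418285369873
expected from camera motion [-0.96692643 -0.07274723]
```

```bash
python3 -c "
from workcell import *
print(job_done())"
```

```text
the job is handed in; nothing more can be done
None
```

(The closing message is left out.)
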